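# Sound the candle sockets and mark the 40 mm one

## Task

The three sockets in the wooden candle stand were bored to different depths, and only one is right, at 40 mm. Take the depth rod from its holder and sound every socket in turn, beginning beside the stepped end of the stand: lower the rod gently until it bottoms, note how far it went in, and draw it out again. Finish with the rod left standing on the bottom of the 40 mm socket, let go, and leave the other wares where they are.

Things in the scene. Friction and masses are not known exactly. Their poses are not given: they have to be found in the camera images.
- rod_grip (a point): Centre of the depth rod's upright round wooden handle (22 mm across, 52 mm long), half-way up it, 90 mm above the rod's foot. Below the handle the rod is straight steel, 10 mm across, 64 mm long; 116 mm overall, about 70 g. z is along the rod, up.
- rod_tip (a point): Centre of the rod's foot, the lower end of the steel, chamfered to 7 mm across. At first it stands 10 mm above the table, in a 12 mm wide, 40 mm deep hole of the holder, and comes straight up out of it.
- rod_ring (a point): Thin black ring round the steel, 40 mm above the foot: level with the stand's top when the rod bottoms in the 40 mm socket.
- stand: Candle stand: a fixed pale wooden bar, 60 mm wide, 246 mm long, top 60 mm above the table, with three upright round sockets in a row. At its +y end a narrower step, 30 mm long, 30 mm wide and 30 mm lower than the top. Origin under the middle socket, on the table; y along the row towards the step, z up.
- socket1 (a point): Centre of the mouth, in the stand's top face, of the first socket, beside the stepped end. The sockets are 13 mm wide and 70 mm apart. One is 32, one 40 and one 48 mm deep, in an order that changes and is not given. Each ends in a firm cork pad that gives about 1 mm per 5 N.
- socket2 (a point): Centre of the mouth of the middle socket. (The bottoms of the three sockets, wherever they lie, are called bottom_a, bottom_b and bottom_c.)
- socket3 (a point): Centre of the mouth of the last socket, farthest from the stepped end.
- holder: Fixed dark wooden tool holder, 60 x 120 x 50 mm high, origin in the centre of its underside. The rod stands in one hole, 30 mm along its +y; a short wooden stopper stands in the other.
- stopper: Bystander: wooden stopper in the holder, 65 mm from the rod, its 26 mm wide head reaching 62 mm above the table. Origin at its lower end.
- trinket_box: Bystander: fixed shut wooden box with carved lid, 96 x 126 x 71 mm high, origin in the centre of its underside.
- bangle: Bystander: wooden ring lying flat, 72 mm across, 16 mm high.
- spoon: Bystander: wooden spoon lying flat, 170 mm long.
- pot: Bystander: lidded turned wooden pot, 68 mm across, 78 mm high.
- pawn: Bystander: turned wooden figure, 44 mm across, 62 mm high.
- coaster: Bystander: wooden disc lying flat, 90 mm across, 8 mm thick.

How it is judged (in metres and radians):
On the way, in this order (a step that is already met when the one before it is completed fails the run):
1. the rod has touched the bottom of the first socket (beside the stepped end) (horizontal distance between rod_tip and socket1 below 0.006 m and z of rod_tip in the frame of socket1 below -0.025 m and (contact force between rod and bottom_a above 0.3 N or contact force between rod and bottom_b above 0.3 N or contact force between rod and bottom_c above 0.3 N)), for 0.05 s.
2. the rod has touched the bottom of the middle socket (horizontal distance between rod_tip and socket2 below 0.006 m and z of rod_tip in the frame of socket2 below -0.025 m and (contact force between rod and bottom_a above 0.3 N or contact force between rod and bottom_b above 0.3 N or contact force between rod and bottom_c above 0.3 N)), for 0.05 s.
3. the rod has touched the bottom of the last socket (horizontal distance between rod_tip and socket3 below 0.006 m and z of rod_tip in the frame of socket3 below -0.025 m and (contact force between rod and bottom_a above 0.3 N or contact force between rod and bottom_b above 0.3 N or contact force between rod and bottom_c above 0.3 N)), for 0.05 s.
At the end, for the whole second after the job is handed in: The rod stands released and still in the 40 mm socket, its foot 37.5 to 43 mm below the stand's top and within 6 mm sideways of the socket's axis, within 0.15 rad of upright ((horizontal distance between rod_tip and socket1 below 0.006 m or horizontal distance between rod_tip and socket2 below 0.006 m or horizontal distance between rod_tip and socket3 below 0.006 m) and z of rod_tip in the frame of socket1 between -0.043 and -0.0375 m and angle between rod's own z axis and vertical below 0.15 rad and linear speed of rod below 0.02 m/s and contact force between rod and the fingers below 0.05 N); the robot touches nothing.
It fails at once if the rod is pressed on the stand or on a socket's bottom with more than 20 N (contact force between rod and stand above 20 N or (contact force between rod and bottom_a above 20 N or contact force between rod and bottom_b above 20 N or contact force between rod and bottom_c above 20 N)).
It fails at once if a bystander is moved more than 30 mm (distance of any of trinket_box, bangle, spoon, pot, pawn, coaster, stopper from where it was at the start of the episode above 0.03 m).
It also fails if it takes over 72 s, if anything falls off the work surface, if the arm or the gripper's body presses on something with over 40 N, if the wrist force passes 120 N, or if a joint passes its speed limit or range.

## Robot

A 6-joint arm with a two-finger parallel gripper is mounted at the origin on the work surface. World frame = base frame: x ahead of the robot, y to its left, z up, the work surface at z = 0. Lengths are in m, angles in degrees, forces in N, time in s.
With the tool pointing down it reaches from about 0.4 to 0.925 m from the base axis. Payload 12.5 kg.
Tool frame: the origin (TCP) lies on the front face of the gripper's body, between the roots of the fingers; the fingertips stand 78 mm ahead of it and the grasp point (between the pads) lies 59 mm ahead of it; z points along the fingers, y is the line along which they close (so a half turn about z gives the same grasp; the last joint's range is limited). The gripper opens to 95 mm and grips with 3 to 60 N. Pads are 20 mm wide; open, the fingers measure 119 mm over their backs; the gripper's body (75 mm by 180 mm) begins 59 mm behind the grasp point.
Start: joints at [57.777, 28.126, 89.318, -0, 62.55, -6.05], TCP at [0.276, 0.561, 0.292] pointing down, gripper open.
Joint ranges: [-177.58, 177.58], [-47.91, 125.51], [2.72, 160], [-65.01, 245.01], [3.68, 167.84], [-153.87, 153.87]. Speed limits (degrees/s): [127.2, 127.2, 159.86, 180, 180, 180].

## Interface

Orientations are given as [roll, pitch, yaw] about the fixed x, y, z axes, in that order (R = Rz(yaw) Ry(pitch) Rx(roll)).
In Python, from cell import ctrl, optics, ticket gives the robot as it stands.
- The arm moves only by the shell command python3 -m handwheel 'ROWS' [FORCE]. ROWS is JSON, a list of rows, each a list of 7 numbers: the opening, from 0 (shut) to 1 (fully open), then the shift along the tool's x, y, z in mm, then the turn, a rotation vector about the tool's x, y, z in rad. In form: [[gripper, x, y, z, ax, ay, az], ...]. A call has 1 to 8 rows; each row shifts and turns the commanded pose from where the row before left it, along the tool's axes as they then stand; what a row does not reach is not made up. A row lasts 1/8 s, in which the tool goes at most 62.5 mm and 10.7 degrees, less where a joint would pass 70% of its speed; a pose out of reach is approached as far as the arm can. A call with a gripper value outside its range is refused whole. The fingers move at their own pace and stop on an object; FORCE is the grip in N (left out, the last holds). Time passes only in rows, so rows that do not move let the fingers close. It gives the time, the measured TCP pose, the force, the opening and the grip force at its end, in the units of the state.
- ctrl.sense(): the state, without advancing time (a new reading comes with each control period).
- optics.get_image(name): name is "scene" or "top" or "wrist"; returns (picture, depth): 400x640x3 uint8, blue, green, red; 400x640 float32, m along the optical axis (not along the pixel's ray), 0 where there is no reading.
- optics.camera_params(name): a dict with "vfov" (degrees; the focal length in pixels is half the picture's height over the tangent of half this angle, whatever the lens; pixels are square), "cx", "cy" (the principal point, pixels), "R" (3x3) and "t" (3): a world point X has camera coordinates R X + t. Camera axes: x right, y down, z forward; pixel columns grow to the right and rows downward; lengths in m; the calibration is good to about 2 mm. The wrist camera is an equidistant fisheye: a pixel r from the principal point sees the ray r / f radians off the axis. A picture is of the moment at which its call begins: read the wrist's pose just before it. camera_params takes no time and is no camera call; for the wrist camera it gives the pose at the moment of the call.
- ticket.hand_in(): hands the job in; it is judged then, once.
The state is a dict: "t": time; "qpos": joint angles; "joint_velocities": joint speeds; "tau": joint torques, N m; "tool_pos": TCP position; "tool_rot": TCP orientation; "force": force on the tool from outside, world axes, zero at the start; "wrist_torque": the same for the moment, N m; "grip_width": finger opening in m; "grip_force": force on a finger pad.
Only numpy, scipy, OpenCV 4.12 (cv2) and the standard library are available. Lean on these libraries where they do the work, as an engineer would, in place of code of your own. Each camera call takes 0.05 s, during which the arm holds its last target. There are 200 camera calls.

## Working session

There is one attempt and no reset: what is moved stays moved. The work goes in short steps, Python scripts to look and compute and a shell command to move; the robot and the scene stay as the last step left them, time stands still between calls to the robot, and variables do not carry over. Pictures are saved under pics/ and viewed, at most 10 in all, crops included, and the job is handed in when it is done.

```bash
mkdir -p pics; ls
python3 - <<'E'
from cell import ctrl, optics
import cv2,numpy as np
for n in ("scene","top"):
    im,d=optics.get_image(n); cv2.imwrite(f"pics/{n}0.png",im); np.save(f"pics/{n}0.npy",d)
    p=optics.camera_params(n); print(n,p)
s=ctrl.sense(); print(s)
E
```

```text
pics
scene {'vfov': 47.14476968322866, 'cx': 322.9143401674725, 'cy': 190.9697978258555, 'R': array([[ 0.81224058,  0.58331746, -0.00244542],
       [ 0.44723018, -0.62542633, -0.63939587],
       [-0.3745002 ,  0.51824961, -0.76887381]]), 't': array([-0.50743909, -0.22545335,  1.55074595])}
top {'vfov': 42.281297528538275, 'cx': 321.8320325217622, 'cy': 200.86559054426883, 'R': array([[ 0.01267258, -0.99987515, -0.0094385 ],
       [-0.98307856, -0.01073347, -0.18286972],
       [ 0.18274559,  0.01159622, -0.98309185]]), 't': array([-0.01048055,  0.62936777,  1.51507381])}
{'t': 0.1, 'qpos': array([ 5.77765869e+01,  2.81608589e+01,  8.93459784e+01,  2.06835578e-03,
        6.25481830e+01, -6.04933143e+00]), 'joint_velocities': array([ 0.04901671, -0.07882327, -0.03891327,  0.09696916, -0.06972752,
       -0.06302829]), 'tau': array([ 2.19205234e-03, -6.13627839e+01, -2.58600497e+01,  6.93689729e-02,
        4.70415002e-02, -9.73597480e-05]), 'tool_pos': array([0.27558153, 0.56081968, 0.29172229]), 'tool_rot': array([-1.79945479e+02, -7.62261787e-03,  1.53824960e+02]), 'force': array([-0.34879511, -0.11712842, -0.2080727 ]), 'wrist_torque': array([ 0.01141855, -0.00651295, -0.06475739]), 'grip_force': 0.0, 'grip_width': 0.09479669697975193}
```

View pics/top0.png

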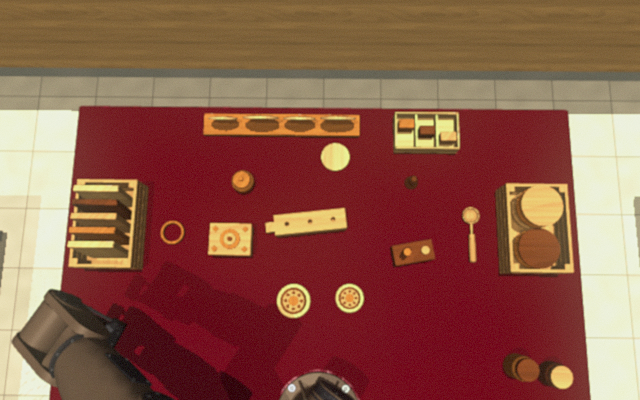

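View pics/scene0.png

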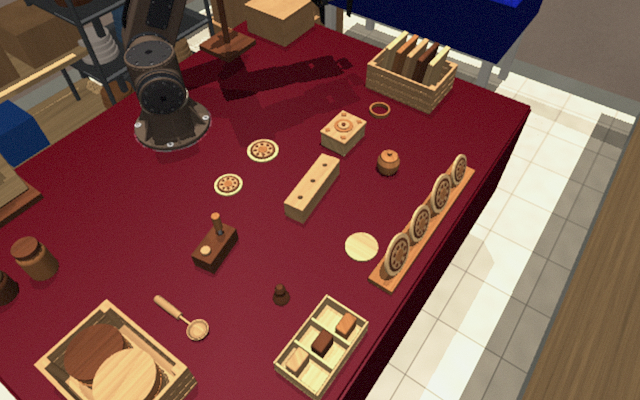

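Top view: the stand spans (266–347, 207–237) with its step at the left (270,228) and sockets near (283,223), (309,221), (333,218). The holder is at (413,252), with the rod handle near (406,254) and the stopper near (425,250). The scene view agrees.

```bash
cat > h.py <<'E'
import numpy as np, cv2
from cell import ctrl, optics
def foc(p): return 200/np.tan(np.radians(p["vfov"]/2))
def ray(p,u,v,fish=False):
    f=foc(p); x=(u-p["cx"])/f; y=(v-p["cy"])/f
    if fish:
        r=np.hypot(x,y); k=np.sin(r)/max(r,1e-9); c=np.array([x*k,y*k,np.cos(r)])
    else: c=np.array([x,y,1.])
    return -p["R"].T@p["t"], p["R"].T@c
def onplane(p,u,v,z,fish=False):
    o,d=ray(p,u,v,fish); return o+d*(z-o[2])/d[2]
def proj(p,X,fish=False):
    c=p["R"]@np.asarray(X)+p["t"]; f=foc(p)
    if fish:
        r=np.hypot(c[0],c[1]); k=np.arctan2(r,c[2])/max(r,1e-9)
    else: k=1/c[2]
    return p["cx"]+f*c[0]*k, p["cy"]+f*c[1]*k
def tofish(v):return v
E
python3 - <<'E'
from h import *
p=optics.camera_params("top"); im=cv2.imread("pics/top0.png"); g=cv2.cvtColor(im,6).astype(float)
for (u,v) in [(283,223),(309,221),(333,218)]:
    w=g[v-6:v+7,u-6:u+7]; k=np.clip(np.percentile(w,60)-20-w,0,None)
    yy,xx=np.mgrid[v-6:v+7,u-6:u+7]; U=(k*xx).sum()/k.sum();V=(k*yy).sum()/k.sum()
    print(U,V,onplane(p,U,V,.058))
hsv=cv2.cvtColor(im,40)
m=(im[:,:,1]>110).astype(np.uint8); n,l,st,c=cv2.connectedComponentsWithStats(m)
i=l[221,295]; cn,_=cv2.findContours((l==i).astype(np.uint8),0,2); r=cv2.minAreaRect(cn[0]);print(r)
for q in cv2.boxPoints(r): print(onplane(p,*q,.06))
for u,v,z in [(406,253,.126),(425,250,.062),(413,252,.05)]: print(onplane(p,u,v,z))
s=optics.camera_params("scene"); print(onplane(s,215,217,.126),onplane(s,206,251,.062))
cv2.imwrite("pics/c1.png",np.hstack([cv2.resize(im[190:270,260:355],None,fx=4,fy=4),cv2.resize(im[190:270,385:440],None,fx=4,fy=4)]))
E
```

```text
286.3975409836066 223.3581967213115 [0.55921464 0.10304545 0.058     ]
309.50397614314113 220.74155069582505 [0.5679793  0.03341029 0.058     ]
332.61538461538464 218.31447963800906 [ 0.57617399 -0.03631591  0.058     ]
((305.31292724609375, 221.6917724609375), (20.85422706604004, 81.08453369140625), 84.0938491821289)
[0.58216464 0.17154361 0.06      ]
[ 0.61046842 -0.07219082  0.06      ]
[ 0.54724039 -0.07893382  0.06      ]
[0.51924041 0.16300371 0.06      ]
[ 0.46831781 -0.24562226  0.126     ]
[ 0.48337177 -0.3119261   0.062     ]
[ 0.4780543  -0.27815059  0.05      ]
[ 0.47530593 -0.25333583  0.126     ] [ 0.48902143 -0.3162433   0.062     ]
```

View pics/c1.png

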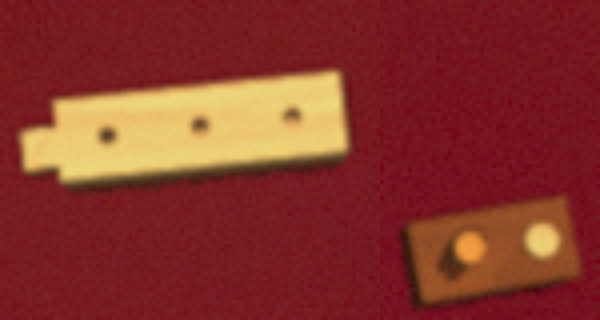

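```bash
python3 -m handwheel '[[1,0,0,0,0,0,0.139],[1,0,0,0,0,0,0.139],[1,0,0,0,0,0,0.139],[1,0,0,0,0,0,0.139],[1,0,0,0,0,0,0.139],[1,0,0,0,0,0,0.139],[1,0,0,0,0,0,0.139],[1,0,0,0,0,0,0.139]]'
python3 -m handwheel '[[1,-50,30,0,0,0,0],[1,-50,40,0,0,0,0],[1,-50,40,0,0,0,0],[1,-50,40,0,0,0,0],[1,-50,30,0,0,0,0],[1,-50,10,0,0,0,0],[1,-50,0,0,0,0,0],[1,-50,0,0,0,0,0]]'
python3 -m handwheel '[[1,-50,0,0,0,0,0],[1,-50,0,0,0,0,0],[1,-50,0,0,0,0,0],[1,-50,0,0,0,0,0],[1,-50,0,0,0,0,0],[1,-50,0,0,0,0,0],[1,-50,0,0,0,0,0],[1,-50,0,0,0,0,0]]'
```

```text
t: 1.1
tool_pos: [0.2756, 0.5609, 0.2919]
tool_rot: [-180.0, 0.0, 89.9]
force: [0.6, 0.0, -0.7]
grip_width: 0.0951
grip_force: 0.0
t: 2.1
tool_pos: [0.4634, 0.1633, 0.292]
tool_rot: [-180.0, 0.0, 90.1]
force: [0.7, 0.2, -1.0]
grip_width: 0.0947
grip_force: 0.0
t: 3.1
tool_pos: [0.4641, -0.2368, 0.2921]
tool_rot: [-180.0, -0.0, 90.1]
force: [-0.3, 0.8, -0.3]
grip_width: 0.095
grip_force: 0.0
```

Run:
```python
from h import *
p=optics.camera_params("wrist"); im,d=optics.get_image("wrist"); cv2.imwrite("pics/w1.png",im); np.save("pics/w1.npy",d)
print(p, -p["R"].T@p["t"])
print(proj(p,[.471,-.249,.126],1),proj(p,[.471,-.249,.01],1))
```

```text
{'vfov': 65.70646984690485, 'cx': 319.59649893920465, 'cy': 200.67312759716233, 'R': array([[ 9.99997525e-01,  2.12243907e-03,  6.67359018e-04],
       [ 1.89733999e-03, -9.70167610e-01,  2.42427740e-01],
       [ 1.16198821e-03, -2.42425873e-01, -9.70169236e-01]]), 't': array([-0.46471792, -0.25713752,  0.33192795])} [ 0.46481895 -0.16801223  0.38467369]
(np.float64(326.26787237022995), np.float64(218.81748673773515)) (np.float64(324.2498962285029), np.float64(190.77676252087738))
```

View pics/w1.png

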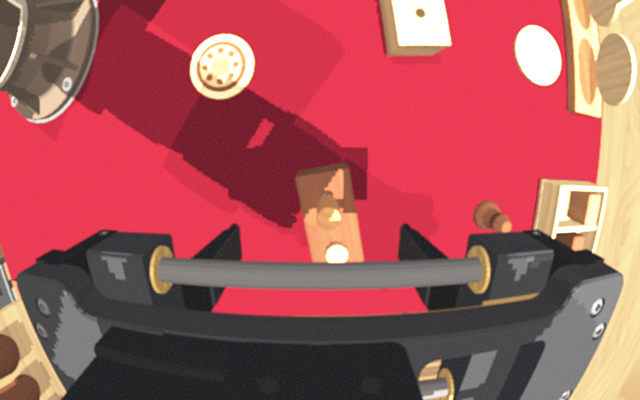

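The wrist view shows the rod handle's top near (329,214), its end partly in shadow, the stopper head at (337,253), and socket 3 at (421,13). I'll segment the handle's top by depth.

```bash
cat >> h.py <<'E'
def cloud(p,d,fish=True):
    f=foc(p); v,u=np.mgrid[:400,:640]; x=(u-p["cx"])/f; y=(v-p["cy"])/f
    r=np.hypot(x,y)+1e-9; k=np.tan(np.clip(r,0,1.5))/r if fish else 1
    c=np.stack([x*k*d,y*k*d,d],-1); return (c-p["t"])@p["R"]
E
python3 - <<'E'
from h import *
p=optics.camera_params("wrist"); d=np.load("pics/w1.npy"); P=cloud(p,d)
w=P[170:250,290:370]; 
for lo,hi in [(.118,.14),(.05,.072),(.045,.055)]:
    m=((w[...,2]>lo)&(w[...,2]<hi)).astype(np.uint8); 
    if lo==.05: m=((P[235:270,315:360,2]>.056)&(P[235:270,315:360,2]<.072)).astype(np.uint8); o=(315,235)
    else: o=(290,170)
    n,l,st,c=cv2.connectedComponentsWithStats(m); i=1+st[1:,4].argmax(); cn=cv2.findContours((l==i).astype(np.uint8),0,1)[0][0]
    (cx,cy),r=cv2.minEnclosingCircle(cn); cx+=o[0];cy+=o[1]; print(lo,st[i],c[i]+o,cx,cy,r)
    sel=(P[o[1]:o[1]+m.shape[0],o[0]:o[0]+m.shape[1]])[l==i]; print(sel.mean(0),sel.min(0),sel.max(0))
    print(onplane(p,*(c[i]+o),{.118:.126,.05:.062,.045:.05}[lo],1))
for n in("scene",):
    q=optics.camera_params(n); P2=cloud(q,np.load("pics/scene0.npy"),False); m=(P2[...,2]>.118)&(P2[...,2]<.14); m[:200]=0;m[240:]=0;m[:,:200]=0;m[:,230:]=0
    vv,uu=np.nonzero(m); print(len(vv),P2[m].mean(0), onplane(q,uu.mean(),vv.mean(),.126))
E
```

```text
0.118 [ 26  35  25  25 492] [328.10569106 217.16869919] 328.0 217.0 13.000100135803223
[ 0.47305718 -0.25260929  0.12543587] [ 0.46239836 -0.26383212  0.11809748] [ 0.4838819  -0.24292436  0.12802007]
[ 0.47303738 -0.25241191  0.126     ]
0.05 [ 11   8  22  19 337] [336.47181009 253.18397626] 336.5 254.0 11.236202239990234
[ 0.48490244 -0.31530998  0.06160808] [ 0.47299841 -0.32539328  0.05624636] [ 0.49720894 -0.30462628  0.06395783]
[ 0.48487101 -0.31510021  0.062     ]
0.045 [   5    0   67   80 3356] [329.15435042 208.69278903] 328.0 213.0 48.8365592956543
[ 0.47657906 -0.26656895  0.05009809] [ 0.43865361 -0.31568408  0.04525144] [ 0.5143982  -0.22192136  0.05498653]
[ 0.47643908 -0.26598237  0.05      ]
59 [ 0.47185911 -0.25111944  0.12528628] [ 0.4723459  -0.25143927  0.126     ]
```

```bash
python3 -m handwheel '[[0.6,-15.5,9,0,0,0,0],[0.5,0,0,40,0,0,0],[0.5,0,0,40,0,0,0],[0.5,0,0,30,0,0,0],[0.5,0,0,15,0,0,0],[0.5,0,0,8,0,0,0],[0.5,0,0,0,0,0,0],[0.5,0,0,0,0,0,0]]' 25
python3 -c "
from h import *
p=optics.camera_params('wrist'); im,d=optics.get_image('wrist'); cv2.imwrite('pics/w2.png',im); np.save('pics/w2.npy',d)
print(ctrl.sense()['tool_pos'],proj(p,[.473,-.2522,.126],1)); P=cloud(p,d); m=(P[...,2]>.12)&(P[...,2]<.132)&(abs(P[...,0]-.473)<.02)&(abs(P[...,1]+.2522)<.02)
print(m.sum(),P[m].mean(0),P[m].min(0),P[m].max(0))"
```

```text
t: 4.15
tool_pos: [0.4737, -0.2507, 0.1601]
tool_rot: [179.9, 0.0, 90.1]
force: [-0.6, -0.6, 0.2]
grip_width: 0.0475
grip_force: 0.0
[ 0.47369465 -0.25071764  0.16005528] (np.float64(315.7864901149805), np.float64(281.59723811164787))
454 [ 0.47263308 -0.24323906  0.12459466] [ 0.46331543 -0.25901454  0.12006223] [ 0.48197214 -0.23774352  0.12726441]
```

View pics/w2.png

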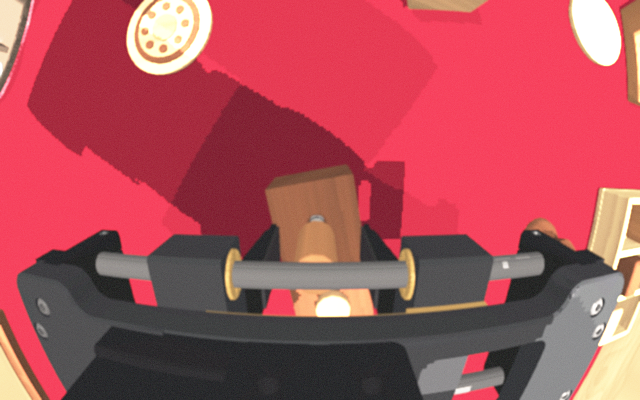

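The rod stands between the fingers (handle at (317,240), the top hidden behind the bar). I'll trim slightly and close.

```bash
python3 -m handwheel '[[0.5,-1.3,-0.8,1,0,0,0],[0.3,0,0,0,0,0,0],[0.15,0,0,0,0,0,0],[0.1,0,0,0,0,0,0],[0.1,0,0,0,0,0,0],[0.1,0,0,0,0,0,0]]' 25
python3 -c "
from cell import ctrl;s=ctrl.sense();print(s['force'],s['wrist_torque'],s['tool_pos'],s['grip_width'],s['grip_force'])"
```

```text
t: 4.95
tool_pos: [0.4726, -0.2519, 0.1582]
tool_rot: [180.0, -0.0, 90.1]
force: [-0.7, -0.6, 1.3]
grip_width: 0.0215
grip_force: 25.0
[-0.67647135 -0.62852139  1.26558449] [-0.05320019  0.10399982  0.0281863 ] [ 0.47261339 -0.25185799  0.15820586] 0.02150255428121492 25.000054836273193
```

```bash
python3 -m handwheel '[[0.1,0,0,-10,0,0,0],[0.1,0,0,-35,0,0,0],[0.1,0,0,-50,0,0,0],[0.1,0,0,-40,0,0,0],[0.1,0,0,-25,0,0,0],[0.1,30,15,0,0,0,0],[0.1,45,25,0,0,0,0],[0.1,45,25,0,0,0,0]]'
python3 -m handwheel '[[0.1,45,20,0,0,0,0],[0.1,20,9,0,0,0,0],[0.1,7,0,0,0,0,0],[0.1,0,0,0,0,0,0],[0.1,0,0,0,0,0,0]]'
python3 - <<'E'
from h import *
p=optics.camera_params("wrist"); im,d=optics.get_image("wrist"); cv2.imwrite("pics/w3.png",im); np.save("pics/w3.npy",d); np.save("pics/w3p.npy",p,allow_pickle=True)
print(ctrl.sense()['tool_pos'])
for X in [(.559,.103,.06),(.568,.0334,.06),(.576,-.0363,.06)]: print(proj(p,X,1))
E
```

```text
t: 5.95
tool_pos: [0.5377, -0.1305, 0.3191]
tool_rot: [180.0, 0.0, 90.1]
force: [0.2, 0.6, -1.2]
grip_width: 0.0218
grip_force: 25.0
t: 6.58
tool_pos: [0.5659, -0.0606, 0.3184]
tool_rot: [180.0, 0.0, 90.1]
force: [0.1, -0.1, -0.9]
grip_width: 0.0215
grip_force: 25.0
[ 0.56595191 -0.06059569  0.31839998]
(np.float64(312.58444841368805), np.float64(43.05154860135306))
(np.float64(320.51510717714416), np.float64(102.5369358890417))
(np.float64(327.433986372816), np.float64(163.8038253047302))
```

View pics/w3.png

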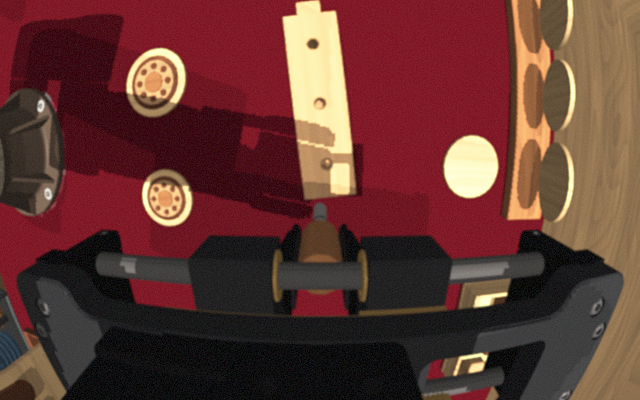

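Sockets appear at (313,43), (320,103), (327,163); the rod is held at (320,210). Next, refine the centres.

Run:
```python
from h import *
p=np.load("pics/w3p.npy",allow_pickle=True).item(); im=cv2.imread("pics/w3.png")
t=[]
big=[]
for u,v in [(313,43),(320,103),(327,163)]:
    w=im[v-11:v+12,u-11:u+12].astype(float); yy,xx=np.mgrid[v-11:v+12,u-11:u+12]
    ring=(np.hypot(xx-u,yy-v)>8)&(np.hypot(xx-u,yy-v)<11); med=np.median(w[ring],0)
    e=np.abs(w-med).sum(-1); m=((e>max(90,.0))&(np.hypot(xx-u,yy-v)<8.5)).astype(np.uint8)
    n,l,st,c=cv2.connectedComponentsWithStats(m); i=1+st[1:,4].argmax()
    cn=cv2.findContours((l==i).astype(np.uint8),0,1)[0][0]; h=cv2.convexHull(cn)
    (a,b),r=cv2.minEnclosingCircle(h); c=c[i]+(u-11,v-11)
    M=cv2.moments(h); hc=(M['m10']/M['m00']+u-11,M['m01']/M['m00']+v-11)
    print(st[i],c,hc,(a+u-11,b+v-11),r,onplane(p,*hc,.06,1).round(4))
    t.append(cv2.resize(np.vstack([im[v-11:v+12,u-11:u+12],cv2.cvtColor(m*255,8)]),None,fx=8,fy=8,interpolation=0))
cv2.imwrite("pics/c2.png",np.hstack(t))
P=cloud(p,np.load("pics/w3.npy")); print(P[70,315],P[130,320])
```

```text
[  4   6  14  12 123] [312.5203252   43.45528455] (312.5115207373272, 43.476190476190474) (312.5, 43.5) 6.5193023681640625 [0.5589 0.1025 0.06  ]
[ 5  5 13 12 96] [320.33333333 101.94791667] (319.89150943396226, 102.51572327044025) (319.8333330154419, 102.5) 6.3465776443481445 [0.5673 0.0334 0.06  ]
[  5   6  15  13 101] [327.08910891 164.72277228] (327.5881595881596, 164.18404118404118) (327.75, 163.875) 7.336865425109863 [ 0.5762 -0.0367  0.06  ]
[0.56177461 0.07105714 0.05905514] [0.5674663  0.00224131 0.06070344]
```

View pics/c2.png

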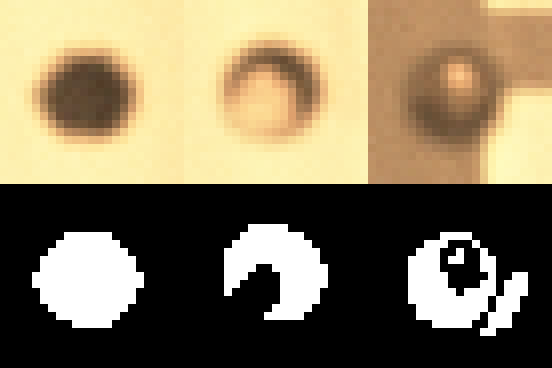

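Run:
```python
from h import *
p=np.load("pics/w3p.npy",allow_pickle=True).item(); im=cv2.imread("pics/w3.png")
for z in (.170,.2102,.234): print(z,proj(p,(.5659,-.0606,z),1))
cv2.imwrite("pics/c3.png",cv2.resize(im[190:260,285:355],None,fx=8,fy=8,interpolation=0))
```

```text
0.17 (np.float64(318.248905367644), np.float64(210.85247718255278))
0.2102 (np.float64(318.0605735399706), np.float64(226.961245697535))
0.234 (np.float64(317.91499215408635), np.float64(239.54552415772957))
```

View pics/c3.png

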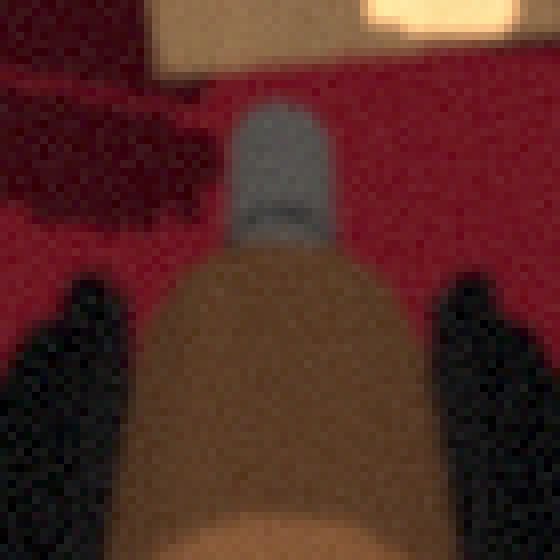

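```bash
python3 -m handwheel '[[0.1,30,0,0,0,0,0],[0.1,45,-3,20,0,0,0],[0.1,45,-4,20,0,0,0],[0.1,30,0,20,0,0,0],[0.1,10,0,14,0,0,0],[0.1,3,0,5,0,0,0],[0.1,0,0,0,0,0,0],[0.1,0,0,0,0,0,0]]'
```

```text
t: 7.62
tool_pos: [0.5592, 0.1024, 0.2399]
tool_rot: [179.9, -0.0, 90.1]
force: [-0.6, -0.4, -0.6]
grip_width: 0.0215
grip_force: 25.0
```

Run:
```python
from h import *
p=optics.camera_params("wrist"); im,d=optics.get_image("wrist"); cv2.imwrite("pics/w4.png",im); np.save("pics/w4p.npy",p,allow_pickle=True)
T=ctrl.sense()['tool_pos']; print(T, ctrl.sense()['force'])
for z in (.0,.0402,.064): print(proj(p,T-[0,0,.1482-z],1))
u,v=map(int,proj(p,T-[0,0,.1482],1)); print(u,v,proj(p,(.559,.1027,.06),1))
c=im[v-35:v+35,u-35:u+35]; cv2.imwrite("pics/c4.png",cv2.resize(c,None,fx=8,fy=8,interpolation=0))
```

```text
[0.55917917 0.10252349 0.23983709] [ 0.58819937 -0.62752904 -0.24271605]
(np.float64(318.020083351612), np.float64(210.81697980634388))
(np.float64(317.8406169443834), np.float64(226.93026115215358))
(np.float64(317.7022104090042), np.float64(239.52238060087677))
318 210 (np.float64(317.9303690042365), np.float64(201.06104958202866))
```

View pics/c4.png

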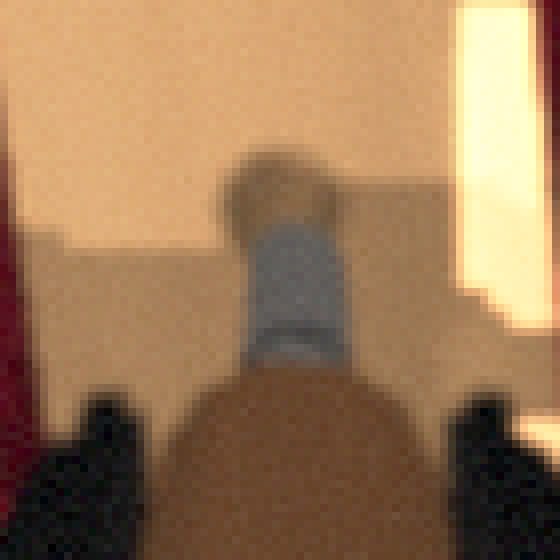

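The socket centre is at about column 317.4 and the rod tip at 319.6, with the tip's near edge ~1.8 mm further to +y than modelled. So I correct by about −1.6 mm in each axis, then lower to just above the mouth.

```bash
python3 -m handwheel '[[0.1,-1.5,-1.7,0,0,0,0],[0.1,0,0,12,0,0,0],[0.1,0,0,10,0,0,0],[0.1,0,0,5,0,0,0],[0.1,0,0,0,0,0,0],[0.1,0,0,0,0,0,0]]'
python3 - <<'E'
from h import *
p=optics.camera_params("wrist"); im,d=optics.get_image("wrist"); cv2.imwrite("pics/w5.png",im); np.save("pics/w5p.npy",p,allow_pickle=True)
T=ctrl.sense()['tool_pos']; print(T, ctrl.sense()['force'])
print(proj(p,T-[0,0,.1482],1),proj(p,(.559,.1027,.06),1))
cv2.imwrite("pics/c5.png",cv2.resize(im[185:235,290:350],None,fx=10,fy=10,interpolation=0))
E
```

```text
t: 8.43
tool_pos: [0.5573, 0.1018, 0.2124]
tool_rot: [180.0, -0.0, 90.1]
force: [-0.0, 0.2, -0.6]
grip_width: 0.0216
grip_force: 25.0
[0.55731631 0.10185277 0.21246043] [ 0.08448263  0.60256995 -0.14620199]
(np.float64(318.2041788113426), np.float64(210.96123865967925)) (np.float64(320.2738130628384), np.float64(208.54685025522238))
```

View pics/c5.png

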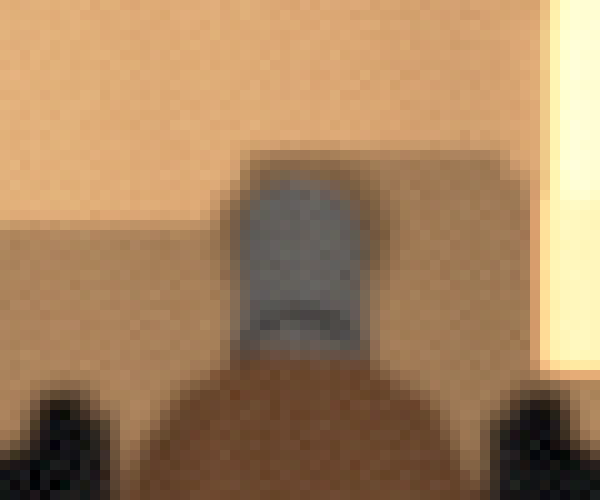

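Tip columns centre at ~301 and the socket ring at ~305 (0.4 px apart), rows agree. So it's aligned to about 0.3 mm. Lower gently.

```bash
python3 -m handwheel '[[0.1,0,0.3,1,0,0,0],[0.1,0,0,1.5,0,0,0],[0.1,0,0,1.5,0,0,0],[0.1,0,0,1.5,0,0,0],[0.1,0,0,1.5,0,0,0],[0.1,0,0,0,0,0,0]]'
python3 -m handwheel '[[0.1,0,0,0,0,0,0]]'
```

```text
t: 9.22
tool_pos: [0.5575, 0.1017, 0.2051]
tool_rot: [-180.0, 0.0, 90.1]
force: [0.9, -2.6, -1.3]
grip_width: 0.0216
grip_force: 25.0
t: 9.35
tool_pos: [0.5575, 0.1017, 0.2052]
tool_rot: [-180.0, 0.0, 90.1]
force: [0.6, -1.2, -1.4]
grip_width: 0.0217
grip_force: 25.0
```

```bash
python3 -m handwheel '[[0.1,-0.2,0,2,0,0,0],[0.1,0,0,3,0,0,0],[0.1,0,0,3,0,0,0],[0.1,0,0,3,0,0,0],[0.1,0,0,3,0,0,0],[0.1,0,0,3,0,0,0],[0.1,0,0,3,0,0,0],[0.1,0,0,0,0,0,0]]'
```

```text
t: 10.35
tool_pos: [0.5575, 0.1016, 0.1849]
tool_rot: [-180.0, 0.0, 90.1]
force: [0.5, -2.6, -1.9]
grip_width: 0.0218
grip_force: 25.0
```

```bash
python3 -m handwheel '[[0.1,-0.4,0,2,0,0,0],[0.1,0,0,2,0,0,0],[0.1,0,0,2,0,0,0],[0.1,0,0,1.5,0,0,0],[0.1,0,0,0.8,0,0,0],[0.1,0,0,0.7,0,0,0],[0.1,0,0,0.7,0,0,0],[0.1,0,0,0,0,0,0]]'
python3 -m handwheel '[[0.1,0,0,0,0,0,0]]'
```

```text
t: 11.35
tool_pos: [0.5575, 0.1012, 0.1755]
tool_rot: [-180.0, -0.0, 90.1]
force: [0.2, -0.5, -1.1]
grip_width: 0.0215
grip_force: 25.0
t: 11.48
tool_pos: [0.5575, 0.1012, 0.1755]
tool_rot: [-180.0, -0.0, 90.1]
force: [0.4, -0.1, -0.9]
grip_width: 0.0212
grip_force: 25.0
```

```bash
python3 -m handwheel '[[0.1,0,0,1,0,0,0],[0.1,0,0,1,0,0,0],[0.1,0,0,0,0,0,0]]'
python3 -m handwheel '[[0.1,0,0,1.5,0,0,0],[0.1,0,0,1.5,0,0,0],[0.1,0,0,1,0,0,0],[0.1,0,0,0.8,0,0,0],[0.1,0,0,0.7,0,0,0],[0.1,0,0,0.7,0,0,0],[0.1,0,0,0,0,0,0]]'
```

```text
t: 11.85
tool_pos: [0.5575, 0.1012, 0.1734]
tool_rot: [-180.0, -0.0, 90.1]
force: [1.1, -0.4, -1.2]
grip_width: 0.0217
grip_force: 25.0
t: 12.72
tool_pos: [0.5575, 0.1012, 0.1673]
tool_rot: [-180.0, -0.0, 90.1]
force: [-0.3, -0.5, -0.8]
grip_width: 0.0217
grip_force: 25.0
```

```bash
python3 -m handwheel '[[0.1,0,0,0.7,0,0,0],[0.1,0,0,0.7,0,0,0],[0.1,0,0,0,0,0,0]]'
python3 -m handwheel '[[0.1,0,0,1.5,0,0,0],[0.1,0,0,1.5,0,0,0],[0.1,0,0,1,0,0,0],[0.1,0,0,0.8,0,0,0],[0.1,0,0,0.7,0,0,0],[0.1,0,0,0.7,0,0,0],[0.1,0,0,0,0,0,0]]'
```

```text
t: 13.1
tool_pos: [0.5575, 0.1012, 0.1659]
tool_rot: [-180.0, -0.0, 90.1]
force: [-0.5, -0.3, -1.6]
grip_width: 0.0213
grip_force: 25.0
t: 13.98
tool_pos: [0.5575, 0.1012, 0.1598]
tool_rot: [180.0, -0.0, 90.1]
force: [0.5, -0.8, 1.0]
grip_width: 0.0215
grip_force: 25.0
```

```bash
python3 -m handwheel '[[0.1,0,0,0.5,0,0,0],[0.1,0,0,0.4,0,0,0],[0.1,0,0,0,0,0,0],[0.1,0,0,0,0,0,0]]'
```

```text
t: 14.48
tool_pos: [0.5576, 0.1012, 0.159]
tool_rot: [180.0, -0.0, 90.1]
force: [-0.8, -0.1, 5.7]
grip_width: 0.0218
grip_force: 25.0
```

Socket 1 bottoms at about 48 mm. Draw out and go to the middle one.

```bash
python3 -m handwheel '[[0.1,0,0,-5,0,0,0],[0.1,0,0,-15,0,0,0],[0.1,0,0,-20,0,0,0],[0.1,0,0,-20,0,0,0],[0.1,0,0,0,0,0,0],[0.1,-35,4.2,0,0,0,0],[0.1,-34.5,4.2,0,0,0,0],[0.1,0,0,0,0,0,0]]'
python3 -m handwheel '[[0.1,0,0,5,0,0,0],[0.1,0,0,2,0,0,0],[0.1,0,0,1.5,0,0,0],[0.1,0,0,1.5,0,0,0],[0.1,0,0,1.5,0,0,0],[0.1,0,0,1.5,0,0,0],[0.1,0,0,0,0,0,0]]'
```

```text
t: 15.48
tool_pos: [0.566, 0.0301, 0.2182]
tool_rot: [-180.0, -0.0, 90.0]
force: [0.7, 0.6, -1.0]
grip_width: 0.0214
grip_force: 25.0
t: 16.35
tool_pos: [0.566, 0.0317, 0.2057]
tool_rot: [-180.0, -0.0, 90.1]
force: [-0.3, 0.2, -1.1]
grip_width: 0.0212
grip_force: 25.0
```

```bash
python3 -m handwheel '[[0.1,0,0,2,0,0,0],[0.1,0,0,2,0,0,0],[0.1,0,0,0,0,0,0]]'
python3 -m handwheel '[[0.1,0,0,3,0,0,0],[0.1,0,0,4,0,0,0],[0.1,0,0,4,0,0,0],[0.1,0,0,4,0,0,0],[0.1,0,0,4,0,0,0],[0.1,0,0,2,0,0,0],[0.1,0,0,1,0,0,0],[0.1,0,0,0,0,0,0]]'
```

```text
t: 16.73
tool_pos: [0.566, 0.0317, 0.2016]
tool_rot: [-180.0, -0.0, 90.1]
force: [-0.1, 0.1, -0.2]
grip_width: 0.0219
grip_force: 25.0
t: 17.73
tool_pos: [0.566, 0.0317, 0.1798]
tool_rot: [-180.0, -0.0, 90.1]
force: [0.1, -1.5, -1.2]
grip_width: 0.0212
grip_force: 25.0
```

Bottom, if 32 mm, comes at TCP z ≈ 0.176.

```bash
python3 -m handwheel '[[0.1,0,0,1,0,0,0],[0.1,0,0,1,0,0,0],[0.1,0,0,1,0,0,0],[0.1,0,0,0.7,0,0,0],[0.1,0,0,0.6,0,0,0],[0.1,0,0,0.6,0,0,0],[0.1,0,0,0,0,0,0],[0.1,0,0,0,0,0,0]]'
```

```text
t: 18.73
tool_pos: [0.566, 0.0317, 0.1749]
tool_rot: [-180.0, -0.0, 90.1]
force: [-0.4, -1.2, -1.1]
grip_width: 0.0217
grip_force: 25.0
```

```bash
python3 -m handwheel '[[0.1,-0.2,0,1,0,0,0],[0.1,0,0,0.8,0,0,0],[0.1,0,0,0,0,0,0]]'
python3 -m handwheel '[[0.1,0,0,1.5,0,0,0],[0.1,0,0,1.2,0,0,0],[0.1,0,0,0.8,0,0,0],[0.1,0,0,0.7,0,0,0],[0.1,0,0,0.7,0,0,0],[0.1,0,0,0.6,0,0,0],[0.1,0,0,0,0,0,0],[0.1,0,0,0,0,0,0]]'
```

```text
t: 19.1
tool_pos: [0.5661, 0.0316, 0.1731]
tool_rot: [180.0, -0.0, 90.1]
force: [-1.4, 0.6, -0.9]
grip_width: 0.0217
grip_force: 25.0
t: 20.1
tool_pos: [0.5661, 0.0315, 0.1677]
tool_rot: [180.0, -0.0, 90.1]
force: [0.1, -1.2, 1.8]
grip_width: 0.0218
grip_force: 25.0
```

Contact is starting at z ≈ 0.168, i.e. 40 mm. Press a bit further to confirm.

```bash
python3 -m handwheel '[[0.1,0,0,0.4,0,0,0],[0.1,0,0,0.4,0,0,0],[0.1,0,0,0,0,0,0],[0.1,0,0,0,0,0,0]]'
```

```text
t: 20.6
tool_pos: [0.5661, 0.0315, 0.167]
tool_rot: [180.0, -0.0, 90.1]
force: [-1.0, 0.1, 3.9]
grip_width: 0.0219
grip_force: 25.0
```

Middle is the 40 mm socket. Now the last one.

```bash
python3 -m handwheel '[[0.1,0,0,-5,0,0,0],[0.1,0,0,-15,0,0,0],[0.1,0,0,-20,0,0,0],[0.1,0,0,-10,0,0,0],[0.1,0,0,0,0,0,0],[0.1,-35,4.2,0,0,0,0],[0.1,-34.6,4.2,0,0,0,0],[0.1,0,0,0,0,0,0]]'
python3 -m handwheel '[[0.1,0,0,5,0,0,0],[0.1,0,0,2,0,0,0],[0.1,0,0,1.5,0,0,0],[0.1,0,0,1.5,0,0,0],[0.1,0,0,1.5,0,0,0],[0.1,0,0,1.5,0,0,0],[0.1,0,0,0,0,0,0]]'
```

```text
t: 21.6
tool_pos: [0.5746, -0.0398, 0.2161]
tool_rot: [-180.0, -0.0, 90.0]
force: [0.8, -0.1, 0.1]
grip_width: 0.0217
grip_force: 25.0
t: 22.48
tool_pos: [0.5746, -0.0381, 0.2037]
tool_rot: [-180.0, -0.0, 90.1]
force: [-0.2, 0.1, -1.0]
grip_width: 0.0219
grip_force: 25.0
```

```bash
python3 -m handwheel '[[0.1,0,0,3,0,0,0],[0.1,0,0,4,0,0,0],[0.1,0,0,4,0,0,0],[0.1,0,0,4,0,0,0],[0.1,0,0,4,0,0,0],[0.1,0,0,3,0,0,0],[0.1,0,0,2,0,0,0],[0.1,0,0,0,0,0,0]]'
python3 -m handwheel '[[0.1,0,0,1,0,0,0],[0.1,0,0,1,0,0,0],[0.1,0,0,0.8,0,0,0],[0.1,0,0,0.7,0,0,0],[0.1,0,0,0.6,0,0,0],[0.1,0,0,0,0,0,0],[0.1,0,0,0,0,0,0]]'
```

```text
t: 23.48
tool_pos: [0.5745, -0.0381, 0.1797]
tool_rot: [-180.0, -0.0, 90.1]
force: [0.2, -0.5, -1.2]
grip_width: 0.022
grip_force: 25.0
t: 24.35
tool_pos: [0.5746, -0.0381, 0.1758]
tool_rot: [180.0, -0.0, 90.1]
force: [-1.7, -0.7, 0.5]
grip_width: 0.0216
grip_force: 25.0
```

```bash
python3 -m handwheel '[[0.1,0,0,0.4,0,0,0],[0.1,0,0,0.4,0,0,0],[0.1,0,0,0,0,0,0],[0.1,0,0,0,0,0,0]]'
```

```text
t: 24.85
tool_pos: [0.5747, -0.0381, 0.1751]
tool_rot: [180.0, -0.0, 90.1]
force: [-2.4, -0.1, 4.8]
grip_width: 0.0214
grip_force: 25.0
```

The last is 32 mm. Back to the middle socket.

```bash
python3 -m handwheel '[[0.1,0,0,-5,0,0,0],[0.1,0,0,-15,0,0,0],[0.1,0,0,-20,0,0,0],[0.1,0,0,-2,0,0,0],[0.1,0,0,0,0,0,0],[0.1,35,-4.2,0,0,0,0],[0.1,34.6,-4.2,0,0,0,0],[0.1,0,0,0,0,0,0]]'
python3 -m handwheel '[[0.1,0,0,5,0,0,0],[0.1,0,0,2,0,0,0],[0.1,0,0,1.5,0,0,0],[0.1,0,0,1.5,0,0,0],[0.1,0,0,1.5,0,0,0],[0.1,0,0,1.5,0,0,0],[0.1,0,0,0,0,0,0]]'
```

```text
t: 25.85
tool_pos: [0.5655, 0.0332, 0.2163]
tool_rot: [-179.9, -0.0, 90.3]
force: [0.1, -0.7, -0.6]
grip_width: 0.0217
grip_force: 25.0
t: 26.72
tool_pos: [0.566, 0.0315, 0.2038]
tool_rot: [-180.0, -0.0, 90.1]
force: [0.4, 0.3, -0.3]
grip_width: 0.0216
grip_force: 25.0
```

```bash
python3 -m handwheel '[[0.1,0,0,4,0,0,0],[0.1,0,0,5,0,0,0],[0.1,0,0,5,0,0,0],[0.1,0,0,5,0,0,0],[0.1,0,0,5,0,0,0],[0.1,0,0,5,0,0,0],[0.1,0,0,3,0,0,0],[0.1,0,0,0,0,0,0]]'
python3 -m handwheel '[[0.1,0,0,1,0,0,0],[0.1,0,0,1,0,0,0],[0.1,0,0,1,0,0,0],[0.1,0,0,0.7,0,0,0],[0.1,0,0,0.5,0,0,0],[0.1,0,0,0,0,0,0],[0.1,0,0,0,0,0,0]]'
```

```text
t: 27.72
tool_pos: [0.566, 0.0315, 0.1717]
tool_rot: [-180.0, -0.0, 90.1]
force: [0.0, 0.8, -0.8]
grip_width: 0.0218
grip_force: 25.0
t: 28.6
tool_pos: [0.5661, 0.0315, 0.1678]
tool_rot: [180.0, -0.0, 90.1]
force: [-0.1, 0.5, 0.3]
grip_width: 0.0214
grip_force: 25.0
```

```bash
python3 -m handwheel '[[0.3,0,0,0,0,0,0],[0.5,0,0,0,0,0,0],[0.7,0,0,0,0,0,0],[0.8,0,0,0,0,0,0],[0.8,0,0,0,0,0,0],[0.8,0,0,0,0,0,0]]'
python3 -m handwheel '[[0.8,0,0,-10,0,0,0],[0.8,0,0,-30,0,0,0],[0.8,0,0,-40,0,0,0],[0.8,0,0,-40,0,0,0],[0.8,0,0,-30,0,0,0],[0.8,0,0,0,0,0,0],[0.8,0,0,0,0,0,0]]'
python3 - <<'E'
from h import *
p=optics.camera_params("wrist"); im,d=optics.get_image("wrist"); cv2.imwrite("pics/w9.png",im)
P=cloud(p,d); m=(abs(P[...,0]-.566)<.025)&(abs(P[...,1]-.032)<.03)&(P[...,2]>.075)&(P[...,2]<.18)
print(m.sum(),P[m].max(0)); t=m&(P[...,2]>P[m][:,2].max()-.006); print(t.sum(),P[t].mean(0),np.median(P[t],0))
E
```

```text
t: 29.35
tool_pos: [0.566, 0.0315, 0.1677]
tool_rot: [180.0, -0.0, 90.1]
force: [0.3, -0.0, -0.1]
grip_width: 0.0725
grip_force: 0.0
t: 30.22
tool_pos: [0.5657, 0.0315, 0.3173]
tool_rot: [-180.0, -0.0, 90.1]
force: [0.4, 0.4, -0.3]
grip_width: 0.0762
grip_force: 0.0
596 [0.57760864 0.04558505 0.13848871]
419 [0.56712329 0.03488503 0.13579738] [0.56704928 0.03521098 0.13584872]
```

The handle's top is at z = 0.136, as expected for the 40 mm socket, and it sits over the socket. Handing in.

```bash
python3 -c "
from cell import ticket; print(ticket.hand_in())"
```

```text
the job is handed in; nothing more can be done
None
```

I sounded the three sockets in order from the stepped end at about 48, 40 and 32 mm, left the rod released on the bottom of the middle (40 mm) socket, and handed the job in; no verdict was returned.

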